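# Close up the drying cabinet on wet parts

### The job

The freshly primed model parts have been put away to dry, so close up the drying cabinet to keep dust off them: with your fingertips push its drawer fully home, gently enough that the parts standing in it stay upright, and ease its hinged lid down until it is fully shut, without slamming either. The parts are still wet, so do not touch them; pick nothing up, and leave everything else on the desk where it stands.

Things in the scene. Friction and masses are not known exactly. Their poses are not given: they have to be found in the camera images.
- dryer: Drying cabinet, white plastic, fixed to the desk: 200 mm deep (its x), 290 wide (y), 150 high. Origin: centre of its footprint, on the desk; x points from its front to its back, z up; the front faces the robot, yawed a little. Lower bay (to 90 mm high) holds the drawer. Upper bay, 90 to 150 mm, has the lid on top; its front wall is 25 mm behind the lower bay's front; a timer dial on it sticks out 14 mm.
- drawer (a joint): How far the drawer is pulled out along the cabinet's -x, m: 0 is fully home; starts 0.07 to 0.11. It stays where left; friction about 2.5 N plus 4 N per m/s. White plastic drawer, floor 18 mm above the desk, sides up to 50 mm, front panel 286 mm wide reaching from 13 to 83 mm above the desk. The wet parts stand just behind the front panel.
- drawer_pull (a point): Centre of the front face of the drawer's moulded pull, a scoop in the middle of the drawer front. This flat upright face (120 mm wide, 54 to 78 mm above the desk, its centre at 66) stands 34 mm in front of the front panel; push it along the cabinet's +x. With the drawer home it lies 140 mm in front of the cabinet's origin. Axes as the cabinet's.
- lid (a joint): Opening angle of the lid, rad: 0 is fully shut (level on the upper bay), growing as its front edge rises; starts 0.45 to 0.8. A stiff friction hinge (about 0.42 N m; lid 0.25 kg) keeps it where it is left; it is pushed down from above.
- lid_hinge (a point): Middle of the lid's hinge line, on the rear top edge of the cabinet: 100 mm behind the cabinet's origin, 150 mm above the desk; the hinge runs along the cabinet's y. Axes as the cabinet's.
- lid_spot (a point): Place to push the lid: on its upper face, on its centre line, 165 mm from the hinge line. The lid is 183 mm long from hinge to front edge, 290 mm wide, 6 mm thick (underside in line with the hinge), a white frame round a clear pane, with a tab 70 mm wide sticking out 10 mm at the front edge. The axes turn with the lid: z square to its upper face, x towards the hinge.
- figure: Small grey-primed model figure on a round wooden puck of 26 mm diameter, 48 mm tall in all; wet, loose, standing in the drawer. Origin: centre of the puck's underside; z up.
- car_shell: Grey-primed model car shell, 86 x 36 mm, on a wooden block, 35 mm tall in all; wet, loose, standing in the drawer. Origin: centre of the block's underside; z up.
- turret: Grey-primed tank turret, 34 mm across, on a brass pin in a round wooden puck of 26 mm diameter, 40 mm tall in all; wet, loose, standing in the drawer. Origin: centre of the puck's underside; z up.
- thinner: Bystander: blue glass thinner bottle with black cap, 46 mm diameter, 99 mm tall, to the left of the drawer. Origin: centre of its underside.
- paint_cup: Bystander: clear plastic paint cup, 42 mm diameter, 38 mm tall, to the right of the drawer or cabinet. Origin: centre of its underside.
- cradle: Bystander: chrome airbrush cradle, base 105 x 60 mm, 72 mm tall, to the left of the cabinet. Origin: centre of its underside. Farther left are a fixed pot of brushes, 210 mm high, and a fixed compressor, 210 mm high, both beyond y = 0.44 m.
- airbrush: Bystander: matte black airbrush, 150 mm long, lying in the cradle's two forks; its top cup reaches 94 mm above the desk. Origin: underside of its barrel at mid length, 55 mm above the desk.
- jar_a: Bystander: small paint jar with white cap, 35 mm diameter, 42 mm tall, to the right of the cabinet. Origin: centre of its underside. Farther right, all of it beyond y = -0.40 m and x from 0.5 to 0.9, stands the fixed spray booth, 280 mm high.
- jar_b: Bystander: small paint jar with white cap, 35 mm diameter, 42 mm tall, to the right of the cabinet or drawer. Origin: centre of its underside.
- nippers: Bystander: sprue nippers, 125 mm long, 12 mm high, lying on the cutting mat. Origin: under their middle.
Things that resemble listed ones, but are neither listed nor needed, are in the scene too. What is shaped like the car_shell but pink is not meant. What is shaped like the turret but red is not meant.

How it is judged (in metres and radians):
At the end, for the whole second after the job is handed in: The drawer is home within 4 mm, the lid is shut within 0.03 rad (5 mm at its front edge), the figure, the car shell and the turret stand upright (within 0.2 rad) and at rest inside the cabinet, and every bystander is within 25 mm of where it stood (value of joint drawer below 0.004 m and value of joint lid below 0.03 rad and angle between each of figure, car_shell, turret's own z axis and vertical below 0.2 rad and x of each of figure, car_shell, turret in the frame of dryer above -0.1 m and linear speed of each of figure, car_shell, turret below 0.02 m/s and distance of each of thinner, paint_cup, cradle, airbrush, jar_a, jar_b, nippers from where it was at the start of the episode below 0.025 m); the robot touches nothing.
It fails at once if a wet part is touched by the robot (contact force between any of figure, car_shell, turret and the arm above 0.2 N or contact force between any of figure, car_shell, turret and the fingers above 0.2 N).
It fails at once if a wet part is toppled (tilted more than 0.4 rad) or lifted (22 mm off the drawer floor) (angle between any of figure, car_shell, turret's own z axis and vertical above 0.4 rad or height (world z) of any of figure, car_shell, turret above 0.04 m).
It fails at once if the drawer is slammed (faster than 0.35 m/s) (velocity of joint drawer below -0.35 m/s).
It fails at once if the lid is slammed (faster than 2.5 rad/s) (velocity of joint lid below -2.5 rad/s).
It fails at once if a bystander is knocked, lifted or carried (moved more than 30 mm) (distance of any of thinner, paint_cup, cradle, airbrush, jar_a, jar_b, nippers from where it was at the start of the episode above 0.03 m).
It also fails if it takes over 48 s, if anything falls off the work surface, if the arm or the gripper's body presses on something with over 40 N, if the wrist force passes 120 N, or if a joint passes its speed limit or range.

### The arm

A 6-joint arm with a two-finger parallel gripper is mounted at the origin on the work surface. World frame = base frame: x ahead of the robot, y to its left, z up, the work surface at z = 0. Lengths are in mm, angles in rad, forces in N, time in s.
With the tool pointing down it reaches from about 325 to 750 mm from the base axis. Payload 7.6 kg.
Tool frame: the origin (TCP) lies at the very end of the fingers, on their centre line; the grasp point (between the pads) lies 19 mm behind it; z points along the fingers, x is the direction in which the jaws open and shut, and the axes are right-handed (so a half turn about z gives the same grasp; the last joint's range is limited). The gripper opens to 85 mm and grips with 20 to 120 N. Pads are 22 mm wide; open, the fingers measure 114 mm over their backs; the gripper's body (76 mm by 85 mm) begins 54 mm behind the grasp point. The pads swing forward as they close: fully open they stand 13 mm farther back than shut.
Start: joints at [1.095, 0.052, 1.401, -0, 1.689, -0.07], TCP at [207.232, 482.391, 231.323] pointing down, gripper open.
Joint ranges: [-2.9, 2.9], [-0.91, 2.17], [0.12, 2.37], [-1.06, 4.2], [0.26, 2.73], [-2.93, 2.93]. Speed limits (rad/s): [2.57, 2.57, 3.01, 3.14, 3.14, 3.14].

### API

Orientations are given as a unit quaternion [w, x, y, z].
In Python, from plant import status, eyes, ctrl gives the robot as it stands.
- The arm moves only by the tool move_arm, never from a script. Its argument "moves" is a list of rows, each an object of numbers: "gripper": the opening, from -1 (shut) to 1 (fully open); "dx", "dy", "dz": the shift along the tool's x, y, z in mm; "ax", "ay", "az": the turn, a rotation vector about the tool's x, y, z in degrees. In form: [{"gripper": .., "dx": .., "dy": .., "dz": .., "ax": .., "ay": .., "az": ..}, ...]. A call has 1 to 20 rows; each row shifts and turns the commanded pose from where the row before left it, along the tool's axes as they then stand; what a row does not reach is not made up. A row lasts 1/10 s, in which the tool goes at most 50 mm and 8.59 degrees, less where a joint would pass 70% of its speed; a pose out of reach is approached as far as the arm can. A call is refused whole if a number of a shift passes 50 or a number of a turn 8.59, either way. A call with a gripper value outside its range is refused whole. The fingers move at their own pace and stop on an object; the grip force is fixed at half the most. Time passes only in rows, so rows that do not move let the fingers close. It gives the time, the measured TCP pose, the force and the opening at its end, in the units of the state.
- status.sense(): the state, without advancing time (a new reading comes with each control period).
- eyes.grab_frame(name): name is "scene" or "top"; returns a dict with "img" (384x512x3 uint8, red, green, blue), "intrinsics" (3x3 intrinsics, pixels), "k1" (the pictures are not rectified: a ray, as slopes to the right and down, at radius r is drawn at 1 + k1 r^2 times it, then the intrinsics apply), "camera_from_world" (4x4, takes a point from world to camera coordinates). Camera axes: x right, y up, looking along -z (the intrinsics and any distortion apply to the point x, -y, -z); pixel columns grow to the right and rows downward; lengths in mm; the calibration is good to about 2 mm. A picture is of the moment at which its call begins. There is no depth.
- ctrl.finish_job(): hands the job in, once; it reports no verdict.
The state is a dict: "clock": time; "q": joint angles; "qvel": joint speeds; "joint_torque": joint torques, N m; "eef_pos": TCP position; "orientation": TCP orientation; "wrist_force": force on the tool from outside, world axes, zero at the start; "moment": the same for the moment, N m; "opening": opening from 0.0 (shut) to 1.0 (fully open).
Only numpy, scipy, OpenCV 4.12 (cv2) and the standard library are available. Lean on these libraries where they do the work, as an engineer would, in place of code of your own. Each camera call takes 0.05 s, during which the arm holds its last target. There are 200 camera calls.

## Working session

There is one attempt and no reset: what is moved stays moved. The work goes in short steps, Python scripts to look and compute and a tool call to move; the robot and the scene stay as the last step left them, time stands still between calls to the robot, and variables do not carry over. Pictures are saved under pics/ and viewed, about 8 in all and at most 12, crops included, and the job is handed in when it is done.

Besides the shell and the picture viewer there is one more tool, called after "Request:" as name(argument=value, ...) on one line, values as JSON. move_arm: Moves the arm, as the interface text tells. Its arguments: {"type":"object","properties":{"moves":{"type":"array","items":{"type":"object","properties":{"gripper":{"type":"number"},"dx":{"type":"number"},"dy":{"type":"number"},"dz":{"type":"number"},"ax":{"type":"number"},"ay":{"type":"number"},"az":{"type":"number"}}}}},"required":["moves"]}

```bash
ls; mkdir -p pics; cat > h.py <<'E'
import numpy as np, cv2
from plant import status, eyes, ctrl
def grab(n,save=None):
    f=eyes.grab_frame(n)
    if save: cv2.imwrite(save,f["img"][:,:,::-1])
    return f
def ray(f,u,v):
    K=np.array(f["intrinsics"]);k1=f["k1"]
    d=np.array([(u-K[0,2])/K[0,0],(v-K[1,2])/K[1,1]])
    p=cv2.undistortPoints(np.array([[[u,v]]],float),K,np.array([k1,0,0,0.]))[0,0]
    T=np.array(f["camera_from_world"]);R=T[:3,:3];c=-R.T@T[:3,3]
    return c,R.T@np.array([p[0],-p[1],-1])
def onz(f,u,v,z):
    c,d=ray(f,u,v);return c+d*(z-c[2])/d[2]
def proj(f,P):
    T=np.array(f["camera_from_world"]);P=np.atleast_2d(P)@T[:3,:3].T+T[:3,3]
    s=np.c_[P[:,0],-P[:,1]]/-P[:,2:];r2=(s**2).sum(1,keepdims=True)
    s=s*(1+f["k1"]*r2);K=np.array(f["intrinsics"]);return np.c_[s[:,0]*K[0,0]+K[0,2],s[:,1]*K[1,1]+K[1,2]]
def two(f,a,g,b):
    c1,d1=ray(f,*a);c2,d2=ray(g,*b)
    t=np.linalg.lstsq(np.c_[d1,-d2],c2-c1,rcond=None)[0]
    p,q=c1+t[0]*d1,c2+t[1]*d2;return (p+q)/2,np.linalg.norm(p-q)
E
python3 - <<'E'
from h import *
s=status.sense();print(s["clock"],s["eef_pos"],s["orientation"])
for n in("scene","top"):
    f=grab(n);cv2.imwrite(f"pics/{n}0.png",cv2.resize(f["img"][:,:,::-1],(800,600),interpolation=cv2.INTER_CUBIC))
    T=f["camera_from_world"];T=np.array(T);print(n,-T[:3,:3].T@T[:3,3],f["k1"])
E
```

```text
pics
0.0 [207.09730942 482.12334029 230.50514166] [ 3.64530512e-04  8.35086195e-01  5.50118636e-01 -6.32267344e-04]
scene [ 628.61132076  740.39692604 1138.14263095] -0.18557844375357052
top [ 473.29890279  112.38760455 1335.27839074] -0.01845681132709092
```

View pics/scene0.png

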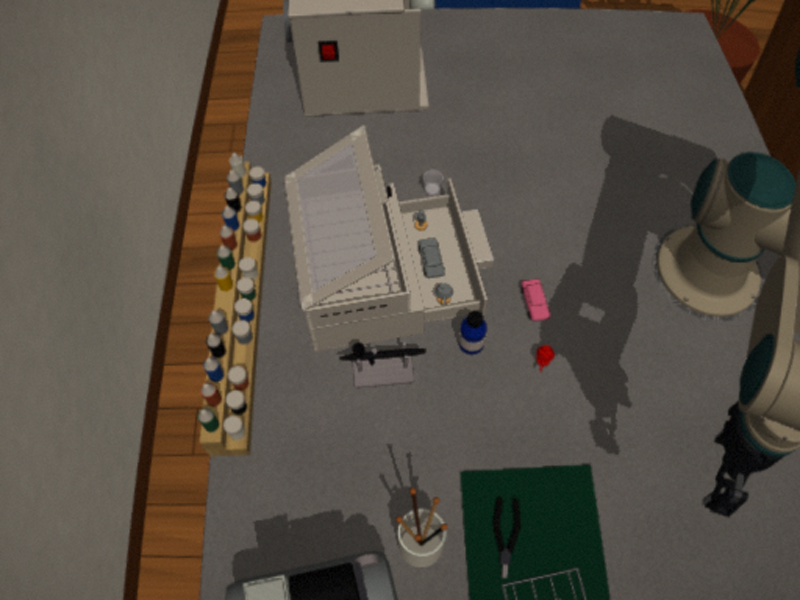

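View pics/top0.png

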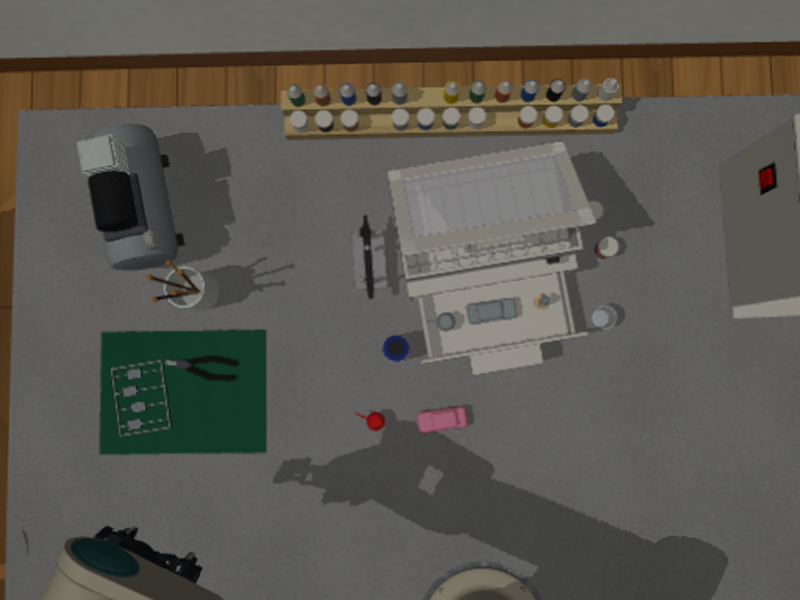

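The scene view shows the cabinet at (350,240) with the lid open and the drawer out, and the grey parts in it. The pink car (536,300) and red turret (545,356) on the desk are decoys. In the top view the pull is at (507,358), the lid's front edge runs (412,250)-(592,220), and the thinner (396,348) and cup (604,316) flank the drawer. Next, an enlarged top crop for accurate corners.

```bash
python3 - <<'E'
import cv2
a=cv2.imread("pics/top0.png")
from h import *
f=grab("top");g=grab("scene")
c=f["img"][85:245,240:400,::-1];c=cv2.resize(c,(600,600),interpolation=cv2.INTER_CUBIC)
d=g["img"][75:235,175:335,::-1];d=cv2.resize(d,(600,600),interpolation=cv2.INTER_CUBIC)
c=cv2.convertScaleAbs(c,alpha=1.3);cv2.imwrite("pics/c_top.png",c);cv2.imwrite("pics/c_scene.png",cv2.convertScaleAbs(d,alpha=1.3))
E
```

```text
(no output)
```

View pics/c_top.png

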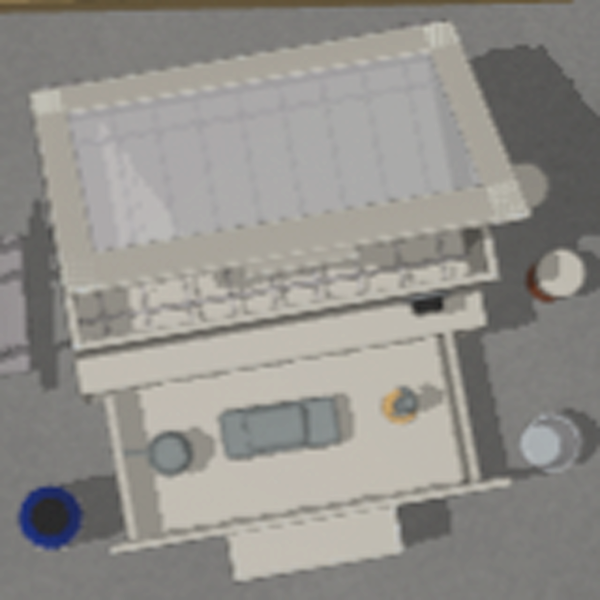

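View pics/c_scene.png

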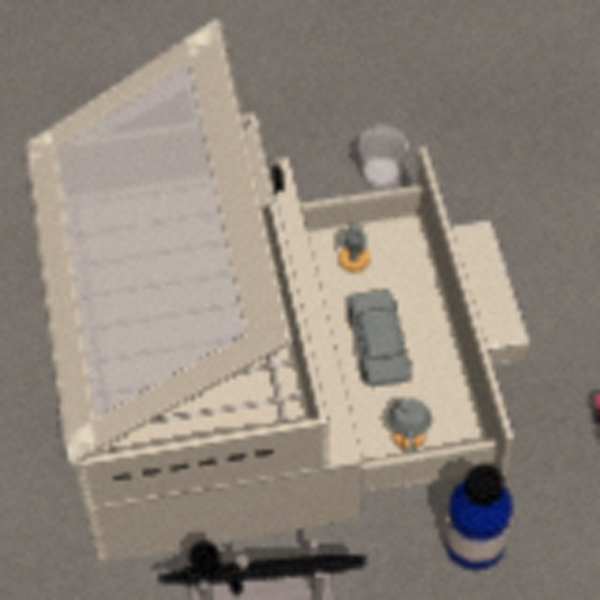

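```bash
python3 - <<'E'
from h import *
f=grab("top");g=grab("scene")
t=lambda p:tuple((np.array(p)+.5)*160/600-.5+[240,85]); s=lambda p:tuple((np.array(p)+.5)*160/600-.5+[175,75])
PL=onz(f,*t((235,580)),78);PR=onz(f,*t((402,551)),78)
print("pull",PL,PR,np.linalg.norm(PL-PR))
print("pull scene",onz(g,*s((527,346)),78),onz(g,*s((491,221)),78))
A=onz(f,*t((112,552)),83);B=onz(f,*t((509,486)),83);print("panel",A,B,np.linalg.norm(A-B))
print("ledge",onz(f,*t((83,392)),90),onz(f,*t((485,325)),90))
L={}
for n,a,b in(("hL",(32,96),(75,457)),("hR",(452,24),(30,141)),("fL",(70,290),(289,345)),("fR",(530,214),(216,20))):
    L[n],e=two(f,t(a),g,s(b));print(n,L[n],e)
print(np.linalg.norm(L["hL"]-L["fL"]),np.linalg.norm(L["hR"]-L["fR"]),np.linalg.norm(L["hL"]-L["hR"]),np.linalg.norm(L["fL"]-L["fR"]))
for a,b in(("fL","hL"),("fR","hR")):
    d=L[a]-L[b];print("angle",np.arctan2(d[2],np.hypot(*d[:2])))
for nm,p,z in(("cup",(550,443),38),("thin",(50,517),99),("jar",(560,272),42),("fig",(402,402),50),("turret",(170,452),55),("jarlid",(530,187),42)):print(nm,onz(f,*t(p),z))
for v in ((PL-PR),(A-B),(L["hL"]-L["hR"]),(L["fL"]-L["fR"])):print("yaw",np.arctan2(-v[0],v[1]))
E
```

```text
pull [444.80557663  13.63585541  78.        ] [ 463.42883245 -104.08414423   78.        ] 119.18399209730471
pull scene [446.1888683   14.90242811  78.        ] [ 462.05633952 -106.5736016    78.        ]
panel [465.67289717  99.81067704  83.        ] [ 507.81654515 -179.51417961   83.        ] 282.48621667223784
ledge [578.08615041 118.43593352  90.        ] [ 620.96337322 -164.94245099   90.        ]
hL [772.33466942 149.39399271 161.44573302] 0.17050625338817743
hR [ 817.69967627 -134.33852381  159.98512711] 1.1664010789998516
fL [627.14944219 124.8812598  249.00560667] 1.5616700292873535
fR [ 670.01757194 -157.80846031  256.80906398] 1.7899870628823111
171.30778077039724 178.14521213600423 287.33996963466626 286.02805517337043
angle 0.5364944234738591
angle 0.5746145764079843
cup [ 539.89250564 -220.87537967   38.        ]
thin [490.58682837 142.61256521  99.        ]
jar [ 664.82029449 -231.73890609   42.        ]
fig [ 570.59822845 -112.05421331   50.        ]
turret [536.68381141  56.59278956  55.        ]
jarlid [ 728.20420022 -212.12259789   42.        ]
yaw 0.15689930200116758
yaw 0.1497473692887987
yaw 0.1585446202564624
yaw 0.15049713988120822
```

Cabinet yaw is about +0.154 rad and its origin about (696,-8). The drawer is about 105 mm out and the lid about 0.55 rad open, and the sizes match (119/120, 282/286, 287/290, 171-178/183). First I turn the tool so its x lies along the cabinet's y, shut the fingers and go in front of the pull, staying high.

Request:
move_arm(moves=[{"gripper": -1, "az": -8}, {"gripper": -1, "az": -8}, {"gripper": -1, "az": -8}, {"gripper": -1, "az": -8}, {"gripper": -1, "dx": -35, "dy": 8.3}, {"gripper": -1, "dx": -35, "dy": 8.3}, {"gripper": -1, "dx": -35, "dy": 8.3}, {"gripper": -1, "dx": -35, "dy": 8.3}, {"gripper": -1, "dx": -35, "dy": 8.3}, {"gripper": -1, "dx": -35, "dy": 8.3}, {"gripper": -1, "dx": -35, "dy": 8.3}, {"gripper": -1, "dx": -35, "dy": 8.3}, {"gripper": -1, "dx": -35, "dy": 8.3}, {"gripper": -1, "dx": -35, "dy": 8.3}, {"gripper": -1, "dx": -35, "dy": 8.3}, {"gripper": -1, "dx": -35, "dy": 8.3}, {"gripper": -1, "dx": -35, "dy": 8.3}, {"gripper": -1, "dx": -35, "dy": 8.3}, {"gripper": -1, "dx": -35, "dy": 8.3}, {"gripper": -1, "dx": -35, "dy": 8.3}])

```text
invalid input at $.moves[0]: expected keys gripper, dx, dy, dz, ax, ay, az
```

Request:
move_arm(moves=[{"gripper": -1, "dx": 0, "dy": 0, "dz": 0, "ax": 0, "ay": 0, "az": -8}, {"gripper": -1, "dx": 0, "dy": 0, "dz": 0, "ax": 0, "ay": 0, "az": -8}, {"gripper": -1, "dx": 0, "dy": 0, "dz": 0, "ax": 0, "ay": 0, "az": -8}, {"gripper": -1, "dx": 0, "dy": 0, "dz": 0, "ax": 0, "ay": 0, "az": -8}, {"gripper": -1, "dx": -35, "dy": 8.3, "dz": 0, "ax": 0, "ay": 0, "az": 0}, {"gripper": -1, "dx": -35, "dy": 8.3, "dz": 0, "ax": 0, "ay": 0, "az": 0}, {"gripper": -1, "dx": -35, "dy": 8.3, "dz": 0, "ax": 0, "ay": 0, "az": 0}, {"gripper": -1, "dx": -35, "dy": 8.3, "dz": 0, "ax": 0, "ay": 0, "az": 0}, {"gripper": -1, "dx": -35, "dy": 8.3, "dz": 0, "ax": 0, "ay": 0, "az": 0}, {"gripper": -1, "dx": -35, "dy": 8.3, "dz": 0, "ax": 0, "ay": 0, "az": 0}, {"gripper": -1, "dx": -35, "dy": 8.3, "dz": 0, "ax": 0, "ay": 0, "az": 0}, {"gripper": -1, "dx": -35, "dy": 8.3, "dz": 0, "ax": 0, "ay": 0, "az": 0}, {"gripper": -1, "dx": -35, "dy": 8.3, "dz": 0, "ax": 0, "ay": 0, "az": 0}, {"gripper": -1, "dx": -35, "dy": 8.3, "dz": 0, "ax": 0, "ay": 0, "az": 0}, {"gripper": -1, "dx": -35, "dy": 8.3, "dz": 0, "ax": 0, "ay": 0, "az": 0}, {"gripper": -1, "dx": -35, "dy": 8.3, "dz": 0, "ax": 0, "ay": 0, "az": 0}, {"gripper": -1, "dx": -35, "dy": 8.3, "dz": 0, "ax": 0, "ay": 0, "az": 0}, {"gripper": -1, "dx": -35, "dy": 8.3, "dz": 0, "ax": 0, "ay": 0, "az": 0}, {"gripper": -1, "dx": -35, "dy": 8.3, "dz": 0, "ax": 0, "ay": 0, "az": 0}, {"gripper": -1, "dx": -35, "dy": 8.3, "dz": 0, "ax": 0, "ay": 0, "az": 0}])

```text
clock: 2.3
eef_pos: [424.0, -52.4, 231.4]
orientation: [0.0, 0.651, 0.759, 0.0]
wrist_force: [0.7, -0.1, 0.0]
opening: 0.003
```

Request:
move_arm(moves=[{"gripper": -1, "dx": 0, "dy": 0, "dz": 30, "ax": 0, "ay": 0, "az": 0}, {"gripper": -1, "dx": 0, "dy": 0, "dz": 30, "ax": 0, "ay": 0, "az": 0}, {"gripper": -1, "dx": 0, "dy": 0, "dz": 30, "ax": 0, "ay": 0, "az": 0}, {"gripper": -1, "dx": 0, "dy": 0, "dz": 30, "ax": 0, "ay": 0, "az": 0}, {"gripper": -1, "dx": 0, "dy": 0, "dz": 30, "ax": 0, "ay": 0, "az": 0}, {"gripper": -1, "dx": 0, "dy": 0, "dz": 20, "ax": 0, "ay": 0, "az": 0}, {"gripper": -1, "dx": 0, "dy": 0, "dz": 0, "ax": 0, "ay": 0, "az": 0}, {"gripper": -1, "dx": 0, "dy": 3, "dz": 0, "ax": 0, "ay": 0, "az": 0}, {"gripper": -1, "dx": 0, "dy": 3, "dz": 0, "ax": 0, "ay": 0, "az": 0}, {"gripper": -1, "dx": 0, "dy": 3, "dz": 0, "ax": 0, "ay": 0, "az": 0}, {"gripper": -1, "dx": 0, "dy": 3, "dz": 0, "ax": 0, "ay": 0, "az": 0}])

```text
clock: 3.4
eef_pos: [436.4, -49.1, 62.3]
orientation: [0.001, 0.651, 0.759, 0.001]
wrist_force: [-0.3, 0.1, 0.1]
opening: -0.002
```

Request:
move_arm(moves=[{"gripper": -1, "dx": 0, "dy": 2, "dz": 0, "ax": 0, "ay": 0, "az": 0}, {"gripper": -1, "dx": 0, "dy": 2, "dz": 0, "ax": 0, "ay": 0, "az": 0}, {"gripper": -1, "dx": 0, "dy": 2, "dz": 0, "ax": 0, "ay": 0, "az": 0}, {"gripper": -1, "dx": 0, "dy": 2, "dz": 0, "ax": 0, "ay": 0, "az": 0}, {"gripper": -1, "dx": 0, "dy": 2, "dz": 0, "ax": 0, "ay": 0, "az": 0}, {"gripper": -1, "dx": 0, "dy": 3, "dz": 0, "ax": 0, "ay": 0, "az": 0}, {"gripper": -1, "dx": 0, "dy": 4, "dz": 0, "ax": 0, "ay": 0, "az": 0}, {"gripper": -1, "dx": 0, "dy": 4, "dz": 0, "ax": 0, "ay": 0, "az": 0}, {"gripper": -1, "dx": 0, "dy": 4, "dz": 0, "ax": 0, "ay": 0, "az": 0}, {"gripper": -1, "dx": 0, "dy": 4, "dz": 0, "ax": 0, "ay": 0, "az": 0}, {"gripper": -1, "dx": 0, "dy": 4, "dz": 0, "ax": 0, "ay": 0, "az": 0}, {"gripper": -1, "dx": 0, "dy": 4, "dz": 0, "ax": 0, "ay": 0, "az": 0}, {"gripper": -1, "dx": 0, "dy": 4, "dz": 0, "ax": 0, "ay": 0, "az": 0}, {"gripper": -1, "dx": 0, "dy": 4, "dz": 0, "ax": 0, "ay": 0, "az": 0}])

```text
clock: 4.8
eef_pos: [480.3, -42.1, 61.2]
orientation: [-0.0, 0.651, 0.759, 0.0]
wrist_force: [-2.8, 0.7, 0.5]
opening: -0.002
```

Contact at about 2.9 N, which matches the drawer friction. I keep pushing.

Request:
move_arm(moves=[{"gripper": -1, "dx": 0, "dy": 4, "dz": 0, "ax": 0, "ay": 0, "az": 0}, {"gripper": -1, "dx": 0, "dy": 4, "dz": 0, "ax": 0, "ay": 0, "az": 0}, {"gripper": -1, "dx": 0, "dy": 4, "dz": 0, "ax": 0, "ay": 0, "az": 0}, {"gripper": -1, "dx": 0, "dy": 4, "dz": 0, "ax": 0, "ay": 0, "az": 0}, {"gripper": -1, "dx": 0, "dy": 4, "dz": 0, "ax": 0, "ay": 0, "az": 0}, {"gripper": -1, "dx": 0, "dy": 4, "dz": 0, "ax": 0, "ay": 0, "az": 0}, {"gripper": -1, "dx": 0, "dy": 4, "dz": 0, "ax": 0, "ay": 0, "az": 0}, {"gripper": -1, "dx": 0, "dy": 4, "dz": 0, "ax": 0, "ay": 0, "az": 0}, {"gripper": -1, "dx": 0, "dy": 4, "dz": 0, "ax": 0, "ay": 0, "az": 0}, {"gripper": -1, "dx": 0, "dy": 4, "dz": 0, "ax": 0, "ay": 0, "az": 0}, {"gripper": -1, "dx": 0, "dy": 4, "dz": 0, "ax": 0, "ay": 0, "az": 0}, {"gripper": -1, "dx": 0, "dy": 4, "dz": 0, "ax": 0, "ay": 0, "az": 0}, {"gripper": -1, "dx": 0, "dy": 3, "dz": 0, "ax": 0, "ay": 0, "az": 0}, {"gripper": -1, "dx": 0, "dy": 2, "dz": 0, "ax": 0, "ay": 0, "az": 0}, {"gripper": -1, "dx": 0, "dy": 2, "dz": 0, "ax": 0, "ay": 0, "az": 0}, {"gripper": -1, "dx": 0, "dy": 1, "dz": 0, "ax": 0, "ay": 0, "az": 0}, {"gripper": -1, "dx": 0, "dy": 1, "dz": 0, "ax": 0, "ay": 0, "az": 0}, {"gripper": -1, "dx": 0, "dy": 1, "dz": 0, "ax": 0, "ay": 0, "az": 0}])

```text
clock: 6.6
eef_pos: [537.4, -33.4, 61.3]
orientation: [-0.0, 0.651, 0.759, 0.0]
wrist_force: [-2.3, 0.8, -0.4]
opening: 0.003
```

Now small 1 mm steps until the stop shows in the force.

Request:
move_arm(moves=[{"gripper": -1, "dx": 0, "dy": 1, "dz": 0, "ax": 0, "ay": 0, "az": 0}, {"gripper": -1, "dx": 0, "dy": 1, "dz": 0, "ax": 0, "ay": 0, "az": 0}, {"gripper": -1, "dx": 0, "dy": 1, "dz": 0, "ax": 0, "ay": 0, "az": 0}, {"gripper": -1, "dx": 0, "dy": 1, "dz": 0, "ax": 0, "ay": 0, "az": 0}, {"gripper": -1, "dx": 0, "dy": 1, "dz": 0, "ax": 0, "ay": 0, "az": 0}, {"gripper": -1, "dx": 0, "dy": 1, "dz": 0, "ax": 0, "ay": 0, "az": 0}])

```text
clock: 7.2
eef_pos: [543.4, -32.5, 61.3]
orientation: [0.0, 0.651, 0.759, 0.0]
wrist_force: [-3.3, 0.3, -1.2]
opening: -0.001
```

Request:
move_arm(moves=[{"gripper": -1, "dx": 0, "dy": 1, "dz": 0, "ax": 0, "ay": 0, "az": 0}, {"gripper": -1, "dx": 0, "dy": 1, "dz": 0, "ax": 0, "ay": 0, "az": 0}])

```text
clock: 7.4
eef_pos: [545.3, -32.2, 61.3]
orientation: [-0.0, 0.651, 0.759, 0.0]
wrist_force: [-2.6, 1.2, -0.2]
opening: -0.003
```

Request:
move_arm(moves=[{"gripper": -1, "dx": 0, "dy": 1, "dz": 0, "ax": 0, "ay": 0, "az": 0}, {"gripper": -1, "dx": 0, "dy": 1, "dz": 0, "ax": 0, "ay": 0, "az": 0}])

```text
clock: 7.6
eef_pos: [547.3, -31.9, 61.3]
orientation: [-0.0, 0.651, 0.759, 0.0]
wrist_force: [-1.9, 1.0, 0.1]
opening: 0.002
```

Request:
move_arm(moves=[{"gripper": -1, "dx": 0, "dy": 1, "dz": 0, "ax": 0, "ay": 0, "az": 0}, {"gripper": -1, "dx": 0, "dy": 1, "dz": 0, "ax": 0, "ay": 0, "az": 0}])

```text
clock: 7.8
eef_pos: [548.8, -31.6, 61.3]
orientation: [-0.001, 0.651, 0.759, -0.001]
wrist_force: [-9.4, -0.2, 3.1]
opening: 0.001
```

Request:
move_arm(moves=[{"gripper": -1, "dx": 0, "dy": 1, "dz": 0, "ax": 0, "ay": 0, "az": 0}, {"gripper": -1, "dx": 0, "dy": 0, "dz": 0, "ax": 0, "ay": 0, "az": 0}])

```text
clock: 8.0
eef_pos: [548.8, -31.6, 61.3]
orientation: [-0.002, 0.651, 0.759, -0.002]
wrist_force: [-12.6, 0.7, 5.3]
opening: 0.003
```

The stop is firm: 13 N with no motion, and it lies where the drawer's home should be. I back off, rise, and go above the lid spot.

Request:
move_arm(moves=[{"gripper": -1, "dx": 0, "dy": -5, "dz": 0, "ax": 0, "ay": 0, "az": 0}, {"gripper": -1, "dx": 0, "dy": -15, "dz": 0, "ax": 0, "ay": 0, "az": 0}, {"gripper": -1, "dx": 0, "dy": -20, "dz": 0, "ax": 0, "ay": 0, "az": 0}, {"gripper": -1, "dx": 0, "dy": -20, "dz": -25, "ax": 0, "ay": 0, "az": 0}, {"gripper": -1, "dx": 0, "dy": 0, "dz": -35, "ax": 0, "ay": 0, "az": 0}, {"gripper": -1, "dx": 0, "dy": 0, "dz": -35, "ax": 0, "ay": 0, "az": 0}, {"gripper": -1, "dx": 0, "dy": 0, "dz": -35, "ax": 0, "ay": 0, "az": 0}, {"gripper": -1, "dx": 0, "dy": 0, "dz": -35, "ax": 0, "ay": 0, "az": 0}, {"gripper": -1, "dx": 0, "dy": 0, "dz": -35, "ax": 0, "ay": 0, "az": 0}, {"gripper": -1, "dx": 0, "dy": 0, "dz": -35, "ax": 0, "ay": 0, "az": 0}, {"gripper": -1, "dx": 0, "dy": 0, "dz": -15, "ax": 0, "ay": 0, "az": 0}, {"gripper": -1, "dx": 0, "dy": 30, "dz": 0, "ax": 0, "ay": 0, "az": 0}, {"gripper": -1, "dx": 0, "dy": 30, "dz": 0, "ax": 0, "ay": 0, "az": 0}, {"gripper": -1, "dx": 0, "dy": 30, "dz": 0, "ax": 0, "ay": 0, "az": 0}, {"gripper": -1, "dx": 0, "dy": 30, "dz": 0, "ax": 0, "ay": 0, "az": 0}, {"gripper": -1, "dx": 0, "dy": 30, "dz": 0, "ax": 0, "ay": 0, "az": 0}, {"gripper": -1, "dx": 0, "dy": 28, "dz": 0, "ax": 0, "ay": 0, "az": 0}, {"gripper": -1, "dx": 0, "dy": 0, "dz": 10, "ax": 0, "ay": 0, "az": 0}, {"gripper": -1, "dx": 0, "dy": 0, "dz": 10, "ax": 0, "ay": 0, "az": 0}, {"gripper": -1, "dx": 0, "dy": 0, "dz": 10, "ax": 0, "ay": 0, "az": 0}])

```text
clock: 10.0
eef_pos: [666.4, -13.7, 281.1]
orientation: [0.0, 0.651, 0.759, 0.0]
wrist_force: [-0.5, -0.3, 1.3]
opening: -0.001
```

```bash
python3 - <<'E'
from h import *
f=grab("top");g=grab("scene")
a=f["img"][60:260,200:420,::-1];b=g["img"][40:240,150:370,::-1]
cv2.imwrite("pics/m.png",cv2.resize(cv2.convertScaleAbs(np.hstack([a,b]),alpha=1.3),(792,360),interpolation=cv2.INTER_CUBIC))
E
```

```text
(no output)
```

View pics/m.png

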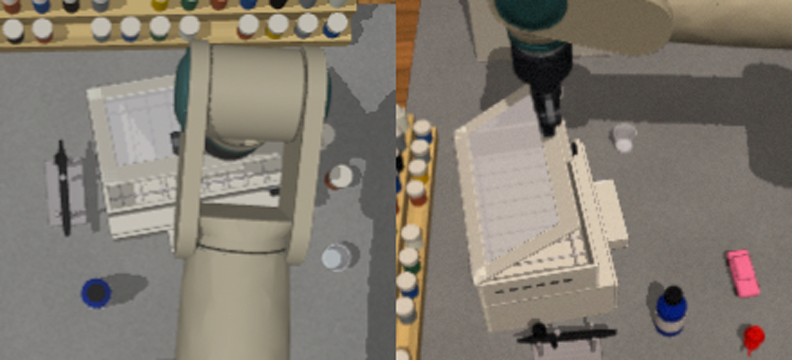

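In the scene half (right) the drawer front is flush at (600,210), the bystanders stand where they were, and the fingertips are over the lid frame at (548,130). I descend to contact.

Request:
move_arm(moves=[{"gripper": -1, "dx": 0, "dy": 0, "dz": 5, "ax": 0, "ay": 0, "az": 0}, {"gripper": -1, "dx": 0, "dy": 0, "dz": 5, "ax": 0, "ay": 0, "az": 0}, {"gripper": -1, "dx": 0, "dy": 0, "dz": 5, "ax": 0, "ay": 0, "az": 0}, {"gripper": -1, "dx": 0, "dy": 0, "dz": 5, "ax": 0, "ay": 0, "az": 0}, {"gripper": -1, "dx": 0, "dy": 0, "dz": 4, "ax": 0, "ay": 0, "az": 0}, {"gripper": -1, "dx": 0, "dy": 0, "dz": 4, "ax": 0, "ay": 0, "az": 0}])

```text
clock: 10.7
eef_pos: [666.8, -13.5, 252.9]
orientation: [-0.0, 0.651, 0.759, 0.0]
wrist_force: [0.3, -0.4, 0.5]
opening: 0.003
```

Request:
move_arm(moves=[{"gripper": -1, "dx": 0, "dy": 0, "dz": 3, "ax": 0, "ay": 0, "az": 0}, {"gripper": -1, "dx": 0, "dy": 0, "dz": 3, "ax": 0, "ay": 0, "az": 0}, {"gripper": -1, "dx": 0, "dy": 0, "dz": 3, "ax": 0, "ay": 0, "az": 0}])

```text
clock: 11.0
eef_pos: [666.9, -13.5, 244.6]
orientation: [0.0, 0.651, 0.759, 0.0]
wrist_force: [0.4, 0.4, 0.5]
opening: -0.002
```

Request:
move_arm(moves=[{"gripper": -1, "dx": 0, "dy": 0, "dz": 3, "ax": 0, "ay": 0, "az": 0}, {"gripper": -1, "dx": 0, "dy": -1, "dz": 3, "ax": 0, "ay": 0, "az": 0}, {"gripper": -1, "dx": 0, "dy": -1.5, "dz": 4, "ax": 0, "ay": 0, "az": 0}, {"gripper": -1, "dx": 0, "dy": -2, "dz": 4, "ax": 0, "ay": 0, "az": 0}, {"gripper": -1, "dx": 0, "dy": -2, "dz": 4, "ax": 0, "ay": 0, "az": 0}, {"gripper": -1, "dx": 0, "dy": -2, "dz": 4, "ax": 0, "ay": 0, "az": 0}])

```text
clock: 11.6
eef_pos: [658.2, -14.8, 221.9]
orientation: [-0.0, 0.651, 0.759, -0.0]
wrist_force: [-0.7, -0.1, 1.0]
opening: -0.006
```

Request:
move_arm(moves=[{"gripper": -1, "dx": 0, "dy": -2, "dz": 5, "ax": 0, "ay": 0, "az": 0}, {"gripper": -1, "dx": 0, "dy": -2, "dz": 5, "ax": 0, "ay": 0, "az": 0}, {"gripper": -1, "dx": 0, "dy": -2, "dz": 5, "ax": 0, "ay": 0, "az": 0}, {"gripper": -1, "dx": 0, "dy": -1.5, "dz": 5, "ax": 0, "ay": 0, "az": 0}, {"gripper": -1, "dx": 0, "dy": -1.5, "dz": 5, "ax": 0, "ay": 0, "az": 0}, {"gripper": -1, "dx": 0, "dy": -1.5, "dz": 5, "ax": 0, "ay": 0, "az": 0}, {"gripper": -1, "dx": 0, "dy": -1, "dz": 5, "ax": 0, "ay": 0, "az": 0}])

```text
clock: 12.3
eef_pos: [646.9, -16.5, 186.8]
orientation: [-0.0, 0.651, 0.759, -0.0]
wrist_force: [-0.9, 0.5, 2.0]
opening: 0.006
```

```bash
python3 - <<'E'
from h import *
g=grab("scene");print(status.sense()["eef_pos"],status.sense()["wrist_force"])
b=g["img"][50:230,150:350,::-1]
cv2.imwrite("pics/m2.png",cv2.resize(cv2.convertScaleAbs(b,alpha=1.3),(600,540),interpolation=cv2.INTER_CUBIC))
E
```

```text
[646.56229443 -16.5564548  185.78220055] [-0.33519437 -1.31175688 -0.07073946]
```

View pics/m2.png

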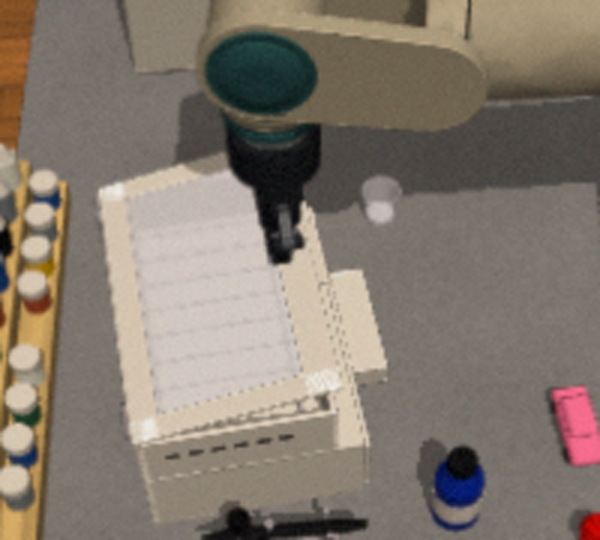

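The lid is following the fingertips down (tips at (282,255) on the frame), with a small gap left. I finish slowly.

Request:
move_arm(moves=[{"gripper": -1, "dx": 0, "dy": -1, "dz": 4, "ax": 0, "ay": 0, "az": 0}, {"gripper": -1, "dx": 0, "dy": -1, "dz": 4, "ax": 0, "ay": 0, "az": 0}, {"gripper": -1, "dx": 0, "dy": -0.5, "dz": 4, "ax": 0, "ay": 0, "az": 0}, {"gripper": -1, "dx": 0, "dy": -0.5, "dz": 4, "ax": 0, "ay": 0, "az": 0}, {"gripper": -1, "dx": 0, "dy": 0, "dz": 3, "ax": 0, "ay": 0, "az": 0}, {"gripper": -1, "dx": 0, "dy": 0, "dz": 3, "ax": 0, "ay": 0, "az": 0}, {"gripper": -1, "dx": 0, "dy": 0, "dz": 2, "ax": 0, "ay": 0, "az": 0}, {"gripper": -1, "dx": 0, "dy": 0, "dz": 1, "ax": 0, "ay": 0, "az": 0}, {"gripper": -1, "dx": 0, "dy": 0, "dz": 1, "ax": 0, "ay": 0, "az": 0}, {"gripper": -1, "dx": 0, "dy": 0, "dz": 1, "ax": 0, "ay": 0, "az": 0}])

```text
clock: 13.35
eef_pos: [644.1, -16.9, 160.4]
orientation: [0.0, 0.651, 0.759, 0.0]
wrist_force: [0.0, -0.1, 0.3]
opening: 0.002
```

Request:
move_arm(moves=[{"gripper": -1, "dx": 0, "dy": 0, "dz": 1, "ax": 0, "ay": 0, "az": 0}, {"gripper": -1, "dx": 0, "dy": 0, "dz": 1, "ax": 0, "ay": 0, "az": 0}])

```text
clock: 13.55
eef_pos: [644.1, -17.0, 158.3]
orientation: [0.0, 0.651, 0.759, 0.0]
wrist_force: [-0.9, -0.4, 1.4]
opening: 0.0
```

Request:
move_arm(moves=[{"gripper": -1, "dx": 0, "dy": 0, "dz": 1, "ax": 0, "ay": 0, "az": 0}, {"gripper": -1, "dx": 0, "dy": 0, "dz": 1, "ax": 0, "ay": 0, "az": 0}])

```text
clock: 13.75
eef_pos: [644.1, -17.0, 156.2]
orientation: [0.0, 0.651, 0.759, 0.0]
wrist_force: [0.2, -0.8, 1.1]
opening: -0.001
```

Request:
move_arm(moves=[{"gripper": -1, "dx": 0, "dy": 0, "dz": 1, "ax": 0, "ay": 0, "az": 0}, {"gripper": -1, "dx": 0, "dy": 0, "dz": 1, "ax": 0, "ay": 0, "az": 0}])

```text
clock: 13.95
eef_pos: [644.1, -17.0, 156.0]
orientation: [0.0, 0.651, 0.759, 0.0]
wrist_force: [-7.3, 0.4, 12.0]
opening: 0.002
```

The stop is at z = 156.0 with 12 N, exactly the shut height. I lift and withdraw for a final look.

Request:
move_arm(moves=[{"gripper": -1, "dx": 0, "dy": 0, "dz": -5, "ax": 0, "ay": 0, "az": 0}, {"gripper": -1, "dx": 0, "dy": 0, "dz": -20, "ax": 0, "ay": 0, "az": 0}, {"gripper": -1, "dx": 0, "dy": 0, "dz": -35, "ax": 0, "ay": 0, "az": 0}, {"gripper": -1, "dx": 0, "dy": 0, "dz": -35, "ax": 0, "ay": 0, "az": 0}, {"gripper": -1, "dx": 0, "dy": -35, "dz": 0, "ax": 0, "ay": 0, "az": 0}, {"gripper": -1, "dx": 0, "dy": -35, "dz": 0, "ax": 0, "ay": 0, "az": 0}, {"gripper": -1, "dx": 0, "dy": -35, "dz": 0, "ax": 0, "ay": 0, "az": 0}, {"gripper": -1, "dx": 0, "dy": -35, "dz": 0, "ax": 0, "ay": 0, "az": 0}, {"gripper": -1, "dx": 0, "dy": -35, "dz": 0, "ax": 0, "ay": 0, "az": 0}, {"gripper": -1, "dx": 0, "dy": -35, "dz": 0, "ax": 0, "ay": 0, "az": 0}, {"gripper": -1, "dx": 0, "dy": 0, "dz": 0, "ax": 0, "ay": 0, "az": 0}])

```text
clock: 15.05
eef_pos: [434.1, -49.2, 249.6]
orientation: [0.0, 0.651, 0.759, 0.0]
wrist_force: [0.4, -0.1, 0.2]
opening: -0.0
```

```bash
python3 - <<'E'
from h import *
f=grab("top");g=grab("scene")
print(status.sense()["clock"],status.sense()["eef_pos"])
a=f["img"][60:260,200:420,::-1];b=g["img"][60:260,150:370,::-1]
cv2.imwrite("pics/end.png",cv2.resize(cv2.convertScaleAbs(np.hstack([a,b]),alpha=1.3),(792,360),interpolation=cv2.INTER_CUBIC))
E
```

```text
15.15 [436.51663179 -48.98513503 249.75001651]
```

View pics/end.png

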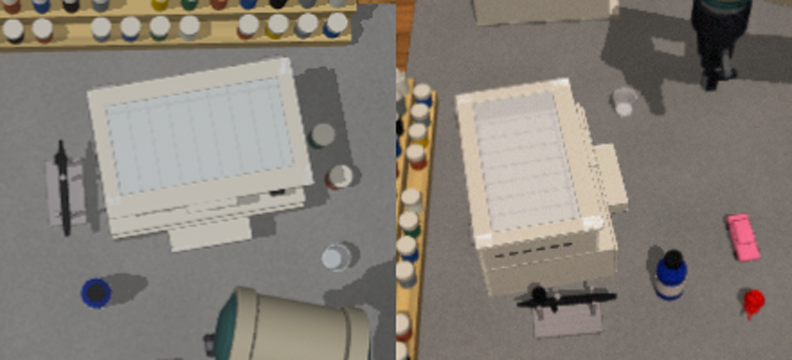

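Lid level and flush, the drawer front closed, bystanders unmoved. One numeric check, and the job is handed in if it agrees.

```bash
python3 - <<'E'
from h import *
f=grab("top");g=grab("scene")
t=lambda x,y:((x+.5)/1.8-.5+200,(y+.5)/1.8-.5+60)
s=lambda x,y:((x+.5)/1.8-.5+150-220,(y+.5)/1.8-.5+60)
m=(onz(f,*t(174,251),78)+onz(f,*t(252,238),78))/2
print("pull",m,"expected home ~",[559.7,-29.9])
fL=two(f,t(107,213),g,s(606,222));fR=two(f,t(311,182),g,s(569,80));print("lid front corners",fL,fR)
if abs(m[0]-559.7)<6 and fL[0][2]<166: ctrl.finish_job();print("handed in")
E
```

```text
pull [559.6009253  -30.80400952  78.        ] expected home ~ [559.7, -29.9]
lid front corners (array([594.47823937, 124.73161866, 175.22294239]), np.float64(7.8293474820730005)) (array([ 637.80887054, -159.64962914,  156.60456189]), np.float64(2.645291758285941))
```

The pull agrees within 1 mm and the right lid corner is at 156.6. The left corner's rays miss each other by 7.8 mm, so that pixel pick is bad. I check it against the projected shut corner in an enlarged crop.

```bash
python3 - <<'E'
from h import *
g=grab("scene")
b=cv2.resize(g["img"][150:210,225:285,::-1],(600,600),interpolation=cv2.INTER_CUBIC)
for z,c in((156,(0,0,255)),(166,(255,0,0))):
    p=proj(g,[593.8,122,z])[0];q=(p-[225,150]+.5)*10-.5;print(z,q);cv2.circle(b,tuple(int(v) for v in q),5,c,1)
cv2.imwrite("pics/cor.png",b)
E
```

```text
156 [405.38252941 363.90807182]
166 [405.65279507 342.85297944]
```

View pics/cor.png

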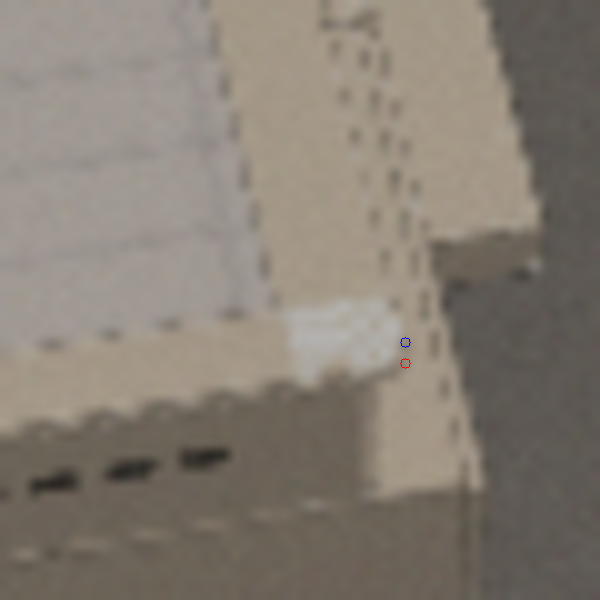

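The lid corner at about (403,365) lies on the red mark for z = 156, not on the blue one for 10 mm higher, so the lid is shut with no gap under it.

```bash
python3 -c "
from h import *
print(ctrl.finish_job())"
```

```text
the job is handed in; nothing more can be done
None
```

The drying cabinet is closed and the job is handed in. With shut fingertips I pushed the drawer home by its pull at 40 mm/s or less. I then eased the lid down from above at about 50 mm/s, slowing for the last part.

**Drawer:** it met a firm stop at 12.6 N with no further motion. The final picture puts the pull within 1 mm of its home position.

**Lid:** it stopped with the fingertip at z = 156.0 mm and 12 N, which is the shut height. The right front corner measured 156.6 mm high. My first measurement of the left front corner disagreed: it gave 175 mm, with the two camera rays missing each other by 7.8 mm. I took it for a badly picked pixel, and an enlarged crop showed that corner on the projected mark for the shut lid.

**Bystanders:** the ones near the cabinet looked unmoved in the last pictures. The nippers were outside that crop, well away from where I worked.

**Wet parts:** they are out of sight in the closed drawer, so I could not check directly that they are still upright. The robot went nowhere near them, and the push force stayed around 2–3 N until the stop.

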